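# Hold a set-screw collar on the spindle's flat

## Robot

A 6-joint arm with a two-finger parallel gripper is mounted at the origin on the work surface. World frame = base frame: x ahead of the robot, y to its left, z up, the work surface at z = 0. Lengths are in m, angles in rad, forces in N, time in s.
With the tool pointing down it reaches from about 0.35 to 0.775 m from the base axis. Payload 5.5 kg.
Tool frame: the origin (TCP) lies at the very end of the fingers, on their centre line; the grasp point (between the pads) lies 19 mm behind it (grip_point_offset is the distance from the TCP to the grasp point, in m); z points along the fingers, y is the direction in which the jaws open and shut (so a half turn about z gives the same grasp; the last joint's range is limited). The gripper opens to 85 mm and grips with 20 to 120 N. Pads are 22 mm wide; open, the fingers measure 114 mm over their backs; the gripper's body (76 mm by 85 mm) begins 54 mm behind the grasp point. The pads swing forward as they close: fully open they stand 13 mm farther back than shut.
Start: joints at [-1.456, 0.313, 0.046, 1.304, 0, 1.431], TCP at [0.145, -0.556, 0.231] pointing down, gripper open.
Joint ranges: [-2.76, 2.76], [-0.86, 1.69], [-1.03, 1.26], [-2.2, 2.34], [-1.47, 1.5], [-3.14, 3.14]. Speed limits (rad/s): [2.57, 2.57, 3.14, 3.14, 3.14, 3.14].

## Interface

Orientations are given as a unit quaternion [w, x, y, z].
In Python, from workcell import * gives the robot as it stands.
- The arm moves only by the shell command python3 -m crank 'ROWS' [OPENING] [FORCE]. ROWS is a JSON object of lists of equal length, an entry for each row: "travel": the shift along the tool's x, y, z in units of 40 mm (1.0 is 40 mm), a list of three; "turn": the turn about the tool's z in rad. In form: {"travel": [[x, y, z], ...], "turn": [turn, ...]}. A call has 1 to 5 rows; each row is the pose to reach, as a shift and turn from the pose commanded when the call began, along the tool's axes at that moment; what a row does not reach only later rows make up. A row lasts 1/12 s, in which the tool goes at most 41.7 mm and 7.16 degrees, less where a joint would pass 70% of its speed; a pose out of reach is approached as far as the arm can. A call with a gripper value outside its range is refused whole. OPENING is the finger opening in mm, from 0 to 85.4, set as the call begins (- or left out, the last holds). The fingers move at their own pace and stop on an object; FORCE is the grip in N (left out, the last holds). Time passes only in rows, so rows that repeat a pose let the fingers close. It gives the time, the measured TCP pose, the force and the opening at its end, in the units of the state.
- get_state(): the state, without advancing time (a new reading comes with each control period).
- read_camera(name): name is "scene" or "side" or "wrist"; returns a dict with "image" (384x512x3 uint8, red, green, blue), "K" (3x3 intrinsics, pixels), "R" (3x3) and "t" (3): a world point X has camera coordinates R X + t. Camera axes: x right, y down, z forward; pixel columns grow to the right and rows downward; lengths in m; the calibration is good to about 2 mm. A picture is of the moment at which its call begins. There is no depth.
- hand_in(): hands the job in, once; it reports no verdict.
The state is a dict: "clock": time; "joint_pos": joint angles; "qvel": joint speeds; "tau": joint torques, N m; "tcp_pos": TCP position; "orientation": TCP orientation; "wrist_force": force on the tool from outside, world axes, zero at the start; "ft_torque": the same for the moment, N m; "finger_gap": finger opening in m.
Only numpy, scipy, OpenCV 4.12 (cv2) and the standard library are available. Lean on these libraries where they do the work, as an engineer would, in place of code of your own. Each camera call takes 0.05 s, during which the arm holds its last target. There are 200 camera calls.

## Task

Turn the upright microtome spindle in its service stand until the flat milled on its side squarely faces the notched key rest. Then take the steel collar that has the set screw sticking out of its side (not the plain ring), lower it over the spindle with the screw's head towards the key rest, and pull it back so that the screw's point presses lightly on the flat, level with the notch, half-way down the flat. Finish while still holding it there with the screw on the flat, and leave everything else on the bench where it is.

Things in the scene. Friction and masses are not known exactly. Their poses are not given: they have to be found in the camera images.
- stand: Service stand, bolted down: a grey base plate 150 x 90 x 20 mm with an aluminium bearing boss (48 mm across, up to 50 mm above the bench). Origin on the bench under the spindle's axis; z up; x points from the spindle towards the notched key rest. The plate reaches from -50 to +100 mm along x and 45 mm to either side.
- key_rest (a point): The notch of the key rest: an aluminium post 10 mm thick and 34 mm wide, fixed on the base plate 85 mm from the spindle's axis (stand's +x), up to 102 mm above the bench, with a notch 12 mm wide in its top edge. This point is in the notch, 92.5 mm above the bench, level with the middle of the flat.
- spindle (a joint): Turning angle of the spindle about its upright axis: 0 = the flat faces the key rest, positive = turned anticlockwise seen from above, range -3.1 to 3.1. At the start the flat is turned 0.7 to 2.6 rad anticlockwise from the key rest. It turns stiffly (about 0.07 N m of drag), stays where it is left and cannot rise or sink.
- flat_mid (a point): Steel spindle, 24 mm diameter, from the boss to its end 115 mm above the bench. From 70 mm up to its end one side is milled flat (D-shaped end): the flat lies 7 mm from the axis, is 19 mm wide, and the spindle measures 19 mm across it between jaws. This point is on the axis half-way up the flat, 92.5 mm above the bench; x points out of the flat, z up; turns with the spindle.
- collar_mid (a point): Steel collar, loose: ring 50 mm outside, 30 mm bore, 20 mm high, about 160 g, lying flat on a round pad, a set screw through its side. This point is its centre (half-way up, on the bore's axis); z up, x towards the screw's head, which is 11 mm across and sticks out to 39 mm from the centre.
- screw_point (a point): Inner end (6 mm across) of the collar's screw, in the bore, 10 mm from the collar's centre along its +x, half-way up. With the spindle centred in the bore, 3 mm are free between this point and the flat and 3 mm round the bore: draw the collar 3 mm towards its own -x and the point meets the flat.
- pad_a: Round grey pad, 38 mm across (narrower than the collar), 26 mm high, fixed to the bench; the collar with the screw lies on it. Origin at the centre of its underside.
- pad_b: Second pad, just like the first; the plain ring lies on it.
- ring_mid (a point): Plain steel ring without a screw, 50 mm outside, 30 mm bore, 20 mm high, loose on its pad; to be left alone. The point is its centre.
- hexkey: Hex key, an L of 6 mm bar about 100 x 25 mm lying on the bench; leave it. Origin near the middle of its long arm, at bench level.
- oil: White oil bottle, 36 mm across, 90 mm high; leave it. Origin at its foot.
- jar: Amber jar with white cap, 56 mm across, 75 mm high; leave it. Origin at its foot.
- cassette: Flat white specimen cassette 40 x 28 x 7 mm; leave it. Origin at its underside.
- brush: Brush lying on the bench; leave it.
- driver: Screwdriver lying on the bench; leave it.
Things that resemble listed ones, but are neither listed nor needed, are in the scene too. What is meant by the stand is not blue, green or turquoise, and is the smaller of those in its own colour.

How it is judged:
By the outcome, as a careful person would: the job done as asked, in the order asked, and still so for the second after the job is handed in, while the arm keeps its last pose, push and grip.
It also fails if it takes over 72 s, if anything falls off the work surface, if the arm or the gripper's body presses on something with over 40 N, if the wrist force passes 120 N, or if a joint passes its speed limit or range.

## Working session

There is one attempt and no reset: what is moved stays moved. The work goes in short steps, Python scripts to look and compute and a shell command to move; the robot and the scene stay as the last step left them, time stands still between calls to the robot, and variables do not carry over. Pictures are saved under pics/ and viewed, about 8 in all and at most 12, crops included, and the job is handed in when it is done.

```bash
ls; mkdir -p pics
cat > h.py <<'E'
from workcell import *
import numpy as np, cv2
def ray(c,u,v):
    d=c["R"].T@np.linalg.inv(c["K"])@np.array([u,v,1.]); o=-c["R"].T@c["t"]; return o,d
def onplane(c,u,v,z):
    o,d=ray(c,u,v); return o+d*(z-o[2])/d[2]
def proj(c,X):
    p=c["K"]@(c["R"]@np.array(X,float)+c["t"]); return p[:2]/p[2]
def tri(c1,p1,c2,p2):
    A=[];b=[]
    for c,p in((c1,p1),(c2,p2)):
        o,d=ray(c,*p); d/=np.linalg.norm(d); M=np.eye(3)-np.outer(d,d); A.append(M);b.append(M@o)
    return np.linalg.lstsq(np.vstack(A),np.hstack(b),rcond=None)[0]
def save(n,im): cv2.imwrite("pics/"+n,im[...,::-1])
E
python3 - <<'E'
from h import *
import pickle
C={n:read_camera(n) for n in("scene","side","wrist")}
pickle.dump(C,open("c0.pkl","wb"))
for n in C:
    c=C[n]; print(n,c["K"][0,0],(-c["R"].T@c["t"]).round(3),c["R"][2].round(2))
save("a.png",cv2.resize(C["scene"]["image"],(800,600),interpolation=cv2.INTER_CUBIC))
save("b.png",cv2.resize(C["side"]["image"],(800,600),interpolation=cv2.INTER_CUBIC))
print(get_state())
E
```

```text
pics
scene 355.26601898801493 [ 1.344 -0.404  0.792] [-0.74  0.26 -0.63]
side 354.7083935658195 [0.44  0.545 0.84 ] [ 0.07 -0.66 -0.74]
wrist 282.00773376211106 [ 0.21  -0.539  0.373] [-0.26 -0.07 -0.96]
{'clock': 0.15, 'joint_pos': array([-1.45561367e+00,  3.13854889e-01,  4.52634981e-02,  1.30358798e+00,
       -8.76205314e-07,  1.43120246e+00]), 'qvel': array([-7.96635306e-05, -7.84161709e-04,  3.79739622e-03,  2.62401808e-04,
       -1.18300734e-03,  2.22298883e-04]), 'tau': array([ 1.94425687e-03, -4.81065667e+01,  2.98813570e+01,  1.39381821e-02,
       -2.02326264e-04,  5.28725607e-06]), 'tcp_pos': array([ 0.14486815, -0.55607348,  0.23060798]), 'orientation': array([-6.91473831e-04,  9.91896845e-01,  1.27043975e-01,  8.00213810e-06]), 'wrist_force': array([ 0.59935624, -0.48663377, -0.06382877]), 'ft_torque': array([ 0.04828321, -0.00271295, -0.04748375]), 'finger_gap': 0.08535814186396071}
```

View pics/a.png

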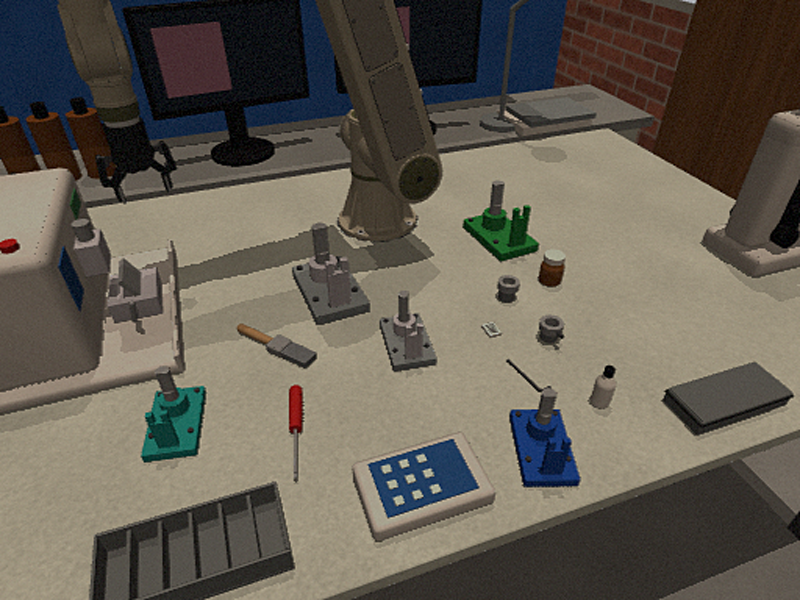

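View pics/b.png

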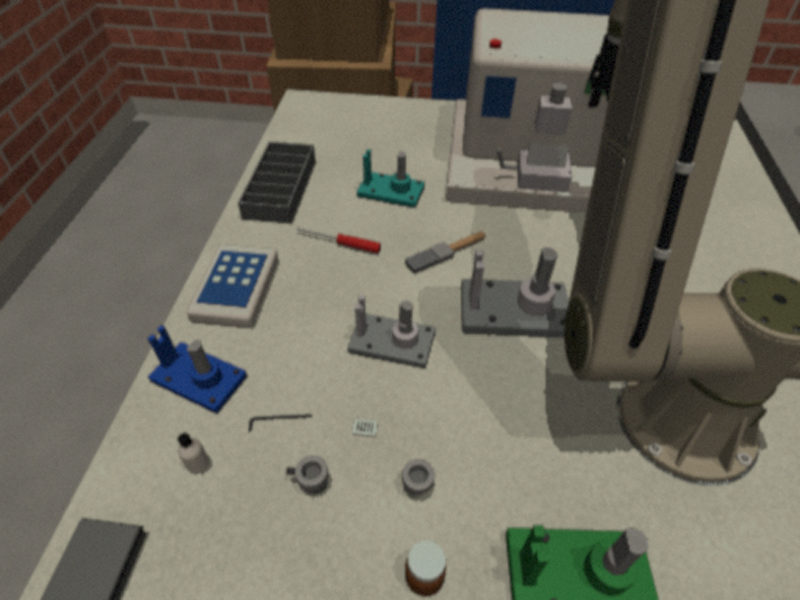

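Pixels below are in the 800x600 views. There are two grey stands: a large one at scene (330,275) / side (515,290), and a small one at scene (407,335) / side (395,335). The small one fits the description (not coloured, and the smaller of the greys). The collar with the screw is at scene (550,328) / side (310,474), and the plain ring is at scene (508,288) / side (418,478). I'll confirm this in an enlarged crop and measure.

Run:
```python
from h import *
import pickle
C=pickle.load(open("c0.pkl","rb"))
def tile(n,u,v,s):
    u,v=int(u/1.5625),int(v/1.5625); w,h=400//s,300//s
    x,y=u-w//2,v-h//2; print(n,"crop origin",x,y,"scale",s)
    t=cv2.convertScaleAbs(C[n]["image"][y:y+h,x:x+w],alpha=1.5)
    return cv2.resize(t,(400,300),interpolation=cv2.INTER_CUBIC)
a=np.vstack([np.hstack([tile("scene",407,330,5),tile("side",392,330,5)]),np.hstack([tile("scene",545,325,8),tile("side",310,474,8)])])
save("c.png",a)
s,d=C["scene"],C["side"]
k=1/1.5625
for nm,p,q in(("collar",(550,323),(312,468)),("ring",(508,283),(418,473)),("spindletop",(404,294),(406,305)),("big",(320,226),(546,254))):
    print(nm,tri(s,np.array(p)*k,d,np.array(q)*k).round(3))
```

```text
scene crop origin 220 181 scale 5
side crop origin 210 181 scale 5
scene crop origin 323 190 scale 8
side crop origin 173 285 scale 8
collar [0.61  0.186 0.043]
ring [0.449 0.173 0.04 ]
spindletop [ 0.499 -0.099  0.114]
big [ 0.259 -0.21   0.163]
```

View pics/c.png

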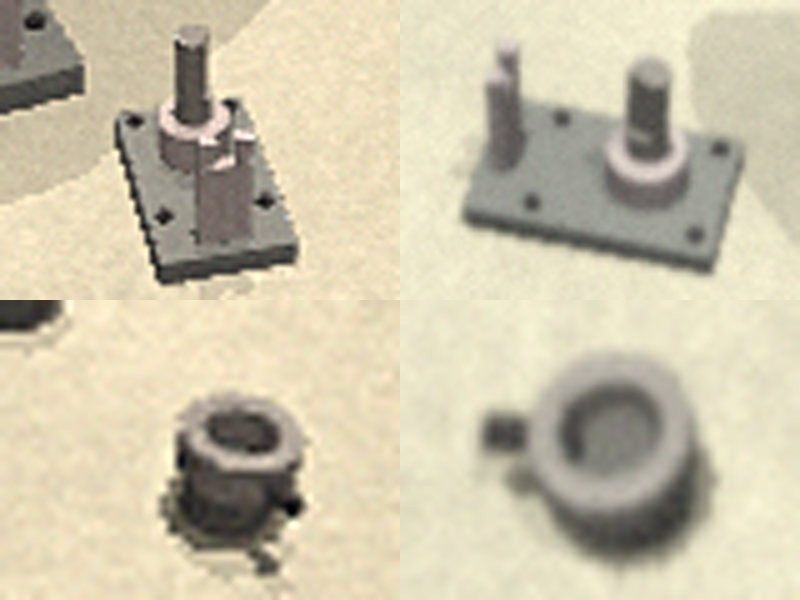

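The small grey stand's spindle top triangulates to z = 0.114, which matches 115 mm. The collar with the dark screw head is on the right-hand pad. The large grey stand, at 163 mm, is not the one. Next I'll go above the stand for a close look.

```bash
python3 -m crank '{"travel":[[0.9,-0.7,0],[1.8,-1.4,0],[2.7,-2.1,0],[3.6,-2.8,0],[3.83,-2.95,0]],"turn":[0,0,0,0,0]}' 85 30
python3 -m crank '{"travel":[[0.9,-0.7,0],[1.8,-1.4,0],[2.7,-2.1,0],[3.6,-2.8,0],[3.83,-2.95,0]],"turn":[0,0,0,0,0]}'
python3 -m crank '{"travel":[[0.9,-0.7,0],[1.8,-1.4,0.3],[2.7,-2.1,0.7],[3.3,-2.7,1.1],[3.7,-2.85,1.5]],"turn":[0,0,0,0,0]}'
python3 -m crank '{"travel":[[0,0,0],[0,0,0],[0,0,0],[0,0,0]],"turn":[0,0,0,0]}'
python3 - <<'E'
from h import *
import pickle
c=read_camera("wrist"); pickle.dump(c,open("w1.pkl","wb"))
for X in [(.499,-.099,.115),(.61,.186,.046)]: print(proj(c,X))
save("d.png",cv2.resize(cv2.convertScaleAbs(c["image"],alpha=1.4),(800,600),interpolation=cv2.INTER_CUBIC))
E
```

```text
clock: 0.57
tcp_pos: [0.2645, -0.4003, 0.2311]
orientation: [-0.001, 0.992, 0.128, 0.0]
wrist_force: [0.0, -0.4, -0.2]
finger_gap: 0.085
clock: 0.98
tcp_pos: [0.383, -0.2477, 0.2313]
orientation: [-0.0, 0.992, 0.128, 0.0]
wrist_force: [-0.1, 0.2, 0.5]
finger_gap: 0.0846
clock: 1.4
tcp_pos: [0.4977, -0.1003, 0.1715]
orientation: [0.0, 0.992, 0.128, 0.001]
wrist_force: [0.3, -0.1, -0.5]
finger_gap: 0.085
clock: 1.73
tcp_pos: [0.4963, -0.1042, 0.172]
orientation: [0.0, 0.992, 0.126, 0.0]
wrist_force: [-0.1, 0.4, 0.8]
finger_gap: 0.085
[250.90782152 200.46118474]
[-55.30951418 -36.2643156 ]
```

View pics/d.png

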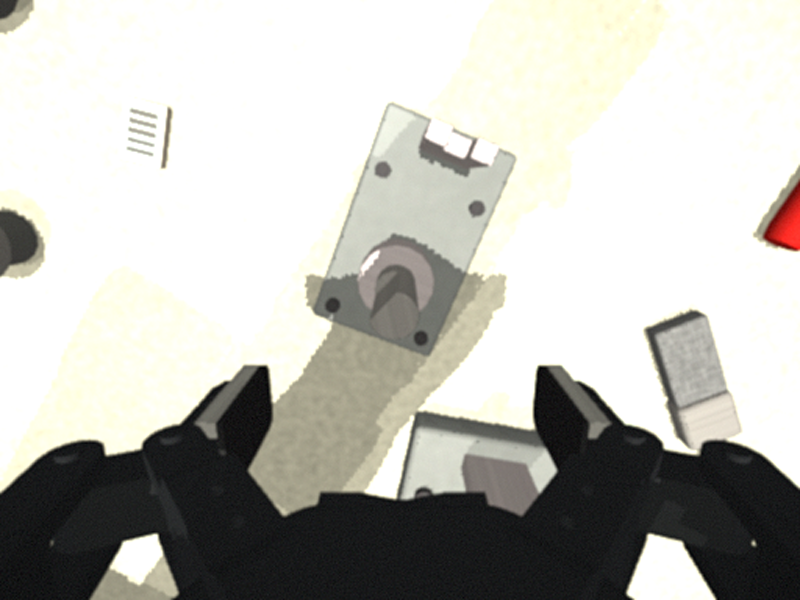

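Run:
```python
from h import *
import pickle
c=pickle.load(open("w1.pkl","rb")); im=c["image"].astype(float)
r=(im[...,0]-im[...,2])/im.sum(2).clip(20)
m=((r<0.045)).astype(np.uint8)*255; m[225:]=0
m=cv2.morphologyEx(m,cv2.MORPH_CLOSE,np.ones((5,5)));m=cv2.morphologyEx(m,cv2.MORPH_OPEN,np.ones((3,3)))
cs,_=cv2.findContours(m,cv2.RETR_EXTERNAL,cv2.CHAIN_APPROX_NONE)
k=min(cs,key=lambda q:-cv2.pointPolygonTest(q,(255,140),True))
w=np.array([onplane(c,*p,.02)[:2] for p in k[:,0]])
rc=cv2.minAreaRect((w*1000).astype(np.float32)); print(rc,len(k))
h=cv2.boxPoints(rc); print(h)
l=max(((h[i+1]-h[i] for i in range(3))),key=np.linalg.norm); l=l*np.sign(l[0]); yaw=np.arctan2(l[1],l[0])
ax=np.array(rc[0])/1000-0.025*np.array([np.cos(yaw),np.sin(yaw)])
print("yaw",yaw,"axis",ax,"proj top",proj(c,[*ax,.115]))
v=c["image"].copy(); cv2.drawContours(v,[k],-1,(255,0,0),1)
a=cv2.resize(v[50:250,150:400],(400,320)); 
b=cv2.resize(cv2.convertScaleAbs(c["image"][160:230,222:292],alpha=2.2),(560,560),interpolation=cv2.INTER_CUBIC)
p=np.zeros((560,800,3),np.uint8); p[:,:560]=b; p[:192,560:]=cv2.resize(a,(240,192)); save("e.png",p)
```

```text
((529.811279296875, -98.18090057373047), (100.18314361572266, 160.89027404785156), 83.04808044433594) 478
[[ 443.89468  -138.1674  ]
 [ 603.60205  -157.64099 ]
 [ 615.7279    -58.194397]
 [ 456.0205    -38.72081 ]]
yaw -0.121333964 axis [ 0.50499508 -0.09515499] proj top [247.84202689 191.69497255]
```

View pics/e.png

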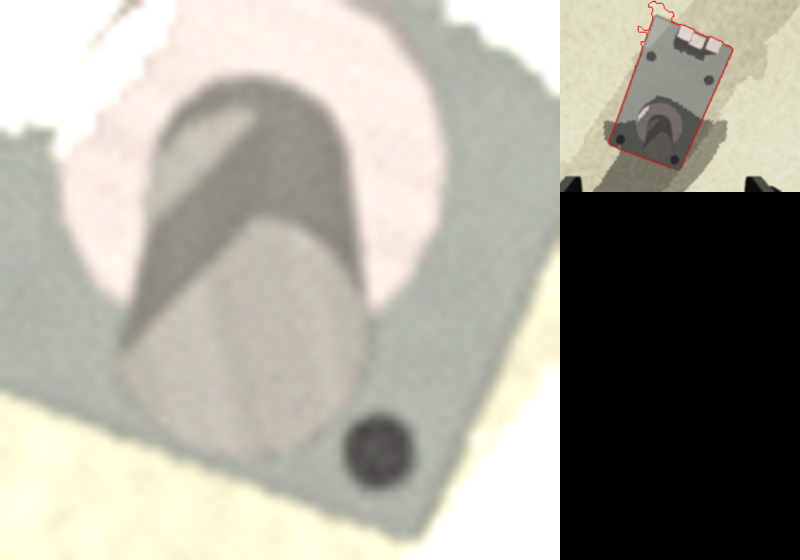

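The chord of the flat on the top face is clear: crop (122,352) to (250,220), with the flat facing up-left. The contour leaks at the far-left corner, so I'll fit the plate edges robustly instead.

```bash
cat > stand.py <<'E'
from h import *
def plate(c,corn,thr=0.045):
    "corn: rough pixel corners far-left, far-right, near-right, near-left of plate top"
    im=c["image"].astype(float); r=(im[...,0]-im[...,2])/im.sum(2).clip(20)
    m=(r<thr).astype(np.uint8)*255
    m=cv2.morphologyEx(m,cv2.MORPH_CLOSE,np.ones((3,3)))
    cs,_=cv2.findContours(m,cv2.RETR_LIST,cv2.CHAIN_APPROX_NONE)
    P=np.vstack([q[:,0] for q in cs]).astype(float); L=[]
    for i in range(4):
        a,b=np.array(corn[i],float),np.array(corn[(i+1)%4],float); n=np.linalg.norm(b-a); t=(b-a)/n
        s=(P-a)@t; e=(P-a)@np.array([-t[1],t[0]])
        k=P[(s>.06*n)&(s<.94*n)&(abs(e)<3)]
        w=np.array([onplane(c,*p,.02)[:2] for p in k])*1000
        f=cv2.fitLine(w.astype(np.float32),cv2.DIST_HUBER,0,.01,.01).ravel(); L.append(f)
        d=f[:2]*np.sign(f[np.argmax(abs(f[:2]))]); print(i,len(k),"edge dir",np.degrees(np.arctan2(d[1],d[0])).round(2),f[2:].round(1))
    X=[]
    for i in range(4):
        f,g=L[i-1],L[i]; s=np.linalg.solve(np.array([f[:2],-g[:2]]).T,g[2:]-f[2:]); X.append(f[2:]+s[0]*f[:2])
    X=np.array(X); print("corners mm",X.round(1).tolist(),"sides",[np.linalg.norm(X[i]-X[i-1]).round(1) for i in range(4)])
    return X
E
python3 - <<'E'
from stand import *
import pickle
c=pickle.load(open("w1.pkl","rb")); k=1/1.5625
X=plate(c,[np.array(p)*k for p in((390,104),(515,155),(430,353),(315,310))])
f=(X[0]+X[1])/2; n=(X[2]+X[3])/2; u=(f-n)/np.linalg.norm(f-n)
print("yaw",np.arctan2(u[1],u[0]),"axis",X.mean(0)-25*u)
q=lambda p:onplane(c,p[0]/8-.5+.0625+222,p[1]/8-.5+.0625+160,.115)[:2]*1000
pts=np.array([q(p) for p in((370,330),(122,352),(240,455),(340,425),(325,240),(250,220),(160,420))])
M=np.c_[2*pts,np.ones(7)]; s=np.linalg.lstsq(M,(pts**2).sum(1),rcond=None)[0]; print("centre",s[:2],"r",np.sqrt(s[2]+s[:2]@s[:2]))
a,b=pts[1],pts[5]; d=b-a; nn=np.array([-d[1],d[0]])/np.linalg.norm(d)
if nn@((a+b)/2-s[:2])<0: nn=-nn
print("chord",np.linalg.norm(d),"dist",nn@(a-s[:2]),"flat yaw",np.arctan2(nn[1],nn[0]))
print("notch",onplane(c,*(np.array((458,145))*k),.095))
C=pickle.load(open("c0.pkl","rb")); S=C["scene"];D=C["side"]
# collar top circle centre & screw head, from crops (scale 8)
g=lambda o,p:(p[0]/8-.44+o[0],p[1]/8-.44+o[1])
co=tri(S,g((323,190),(243,132)),D,g((173,285),(218,133))); print("collar top",co)
hd=tri(S,g((323,190),(292,205)),D,g((173,285),(85,132))); print("screw head",hd, np.arctan2(*(hd-co)[[1,0]]),np.linalg.norm((hd-co)[:2]))
E
```

```text
0 72 edge dir 83.91 [ 597.5 -109.2]
1 111 edge dir -7.03 [ 522.2 -147.1]
2 65 edge dir 82.66 [449.8 -96.5]
3 113 edge dir -7.11 [532.2 -59.6]
corners mm [[601.9000244140625, -68.19999694824219], [592.5, -155.8000030517578], [444.5, -137.5], [455.79998779296875, -50.0]] sides [np.float32(147.2), np.float32(88.0), np.float32(149.1), np.float32(88.2)]
yaw -0.1233878 axis [498.86505 -99.80497]
centre [ 498.16334428 -100.53841961] r 11.660241453040788
chord 17.464943680504007 dist 7.749207979714982 flat yaw 1.0690215024004146
notch [ 0.58139978 -0.10990849  0.095     ]
collar top [0.60819576 0.19015751 0.04326624]
screw head [0.64837978 0.19060337 0.03601931] 0.01109505652936672 0.04018649095287349
```

The axis is at (0.4985,-0.1002) and the stand yaw is -0.123 (the notch bearing agrees, at -0.117). The flat yaw is about 1.07, so it is turned +1.19 rad. I'll turn the tool to yaw 2.64 so the jaws lie along the flat's normal.

```bash
python3 -m crank '{"travel":[[0.08,-0.085,0],[0.08,-0.085,0],[0.08,-0.085,0],[0.08,-0.085,0],[0.08,-0.085,0]],"turn":[-0.12,-0.24,-0.36,-0.48,-0.6]}' >/dev/null
python3 -m crank '{"travel":[[0,0,0],[0,0,0],[0,0,0],[0,0,0],[0,0,0]],"turn":[-0.12,-0.24,-0.36,-0.48,-0.6]}' >/dev/null
python3 -m crank '{"travel":[[0,0,0],[0,0,0],[0,0,0],[0,0,0],[0,0,0]],"turn":[-0.12,-0.24,-0.36,-0.48,-0.6]}' >/dev/null
python3 -m crank '{"travel":[[0,0,0],[0,0,0],[0,0,0],[0,0,0],[0,0,0]],"turn":[-0.12,-0.24,-0.36,-0.48,-0.585]}' >/dev/null
python3 -m crank '{"travel":[[0,0,0],[0,0,0],[0,0,0]],"turn":[0,0,0]}'
cat > st.py <<'E'
from h import *
s=get_state(); w,x,y,z=s["orientation"]
psi=np.arctan2(2*(x*y+w*z),1-2*(y*y+z*z))
print("t",s["clock"].__round__(2),"tcp",s["tcp_pos"].round(4),"psi",round(psi,4),"q",s["joint_pos"].round(2),"F",s["wrist_force"].round(1),"T",s["ft_torque"].round(2),"gap",round(s["finger_gap"],4))
X=np.array([np.cos(psi),np.sin(psi)]);Y=np.array([X[1],-X[0]])
import sys
if len(sys.argv)>2:
    d=np.array([float(a) for a in sys.argv[1:3]])-s["tcp_pos"][:2]; print("units to target x,y",(d@X/.04).round(3),(d@Y/.04).round(3))
E
python3 st.py 0.4985 -0.1002
```

```text
clock: 3.7
tcp_pos: [0.4986, -0.0999, 0.1718]
orientation: [0.0, 0.25, 0.968, -0.0]
wrist_force: [-0.5, 0.6, -0.3]
finger_gap: 0.0847
t 3.7 tcp [ 0.4986 -0.0999  0.1718] psi 2.6359 q [-0.36  0.21 -0.24  1.12 -0.    0.15] F [-0.5  0.6 -0.3] T [-0.01  0.01 -0.03] gap 0.0847
units to target x,y -0.001 -0.008
```

```bash
python3 -m crank '{"travel":[[0,-0.062,0.4],[0,-0.062,0.9],[0,-0.062,1.4],[0,-0.062,1.9],[0,-0.062,2.35]],"turn":[0,0,0,0,0]}'
python3 -m crank '{"travel":[[0,0,0],[0,0,0],[0,0,0],[0,0,0],[0,0,0]],"turn":[0,0,0,0,0]}' 0 50
python3 -m crank '{"travel":[[0,0,0],[0,0,0],[0,0,0],[0,0,0],[0,0,0]],"turn":[0,0,0,0,0]}'
python3 -m crank '{"travel":[[0,0,0],[0,0,0],[0,0,0],[0,0,0],[0,0,0]],"turn":[0,0,0,0,0]}'
python3 st.py
```

```text
clock: 4.12
tcp_pos: [0.4973, -0.1016, 0.0765]
orientation: [0.0, 0.25, 0.968, -0.0]
wrist_force: [0.2, -0.3, 0.2]
finger_gap: 0.085
clock: 4.53
tcp_pos: [0.4985, -0.1018, 0.0786]
orientation: [0.001, 0.248, 0.969, -0.0]
wrist_force: [-0.1, -0.1, -0.8]
finger_gap: 0.0249
clock: 4.95
tcp_pos: [0.4982, -0.102, 0.0786]
orientation: [0.001, 0.248, 0.969, -0.001]
wrist_force: [-1.2, -1.6, 6.4]
finger_gap: 0.0181
clock: 5.37
tcp_pos: [0.4982, -0.1021, 0.0786]
orientation: [0.001, 0.248, 0.969, -0.001]
wrist_force: [-0.9, -1.8, 6.0]
finger_gap: 0.0182
t 5.37 tcp [ 0.4982 -0.1021  0.0786] psi 2.6395 q [-0.36  0.29 -0.39  0.9  -0.    0.14] F [-0.9 -1.8  6. ] T [-0.37  0.33  0.02] gap 0.0182
```

```bash
python3 -m crank '{"travel":[[0.007,0,0],[0.014,0.002,0],[0.02,0.004,0],[0.025,0.006,0],[0.029,0.007,0]],"turn":[0.1,0.2,0.3,0.4,0.48]}'
python3 -m crank '{"travel":[[0.007,0,0],[0.014,0.002,0],[0.02,0.004,0],[0.025,0.006,0],[0.029,0.007,0]],"turn":[0.1,0.2,0.3,0.4,0.48]}'
python3 -m crank '{"travel":[[0.007,0,0],[0.014,0.001,0],[0.014,0.001,0],[0.014,0.001,0],[0.014,0.001,0]],"turn":[0.1,0.2,0.2325,0.2325,0.2325]}'
python3 st.py
```

```text
clock: 5.78
tcp_pos: [0.497, -0.1017, 0.0786]
orientation: [0.001, 0.474, 0.881, -0.001]
wrist_force: [-3.1, -2.9, 7.1]
finger_gap: 0.0185
clock: 6.2
tcp_pos: [0.4961, -0.1008, 0.0786]
orientation: [0.001, 0.67, 0.743, -0.001]
wrist_force: [-4.0, -5.1, 8.3]
finger_gap: 0.018
clock: 6.62
tcp_pos: [0.4959, -0.1003, 0.0786]
orientation: [0.001, 0.75, 0.662, -0.001]
wrist_force: [-5.1, -5.1, 7.7]
finger_gap: 0.0179
t 6.62 tcp [ 0.4959 -0.1003  0.0786] psi 1.4459 q [-0.36  0.28 -0.39  0.9  -0.    1.34] F [-5.1 -5.1  7.7] T [-0.71  1.21 -0.09] gap 0.0179
```

```bash
python3 -m crank '{"travel":[[0,0,0],[0,0,0],[0,0,0],[0,0,0],[0,0,0]],"turn":[0,0,0,0,0]}' 85
python3 -m crank '{"travel":[[0,0,-0.5],[0,0,-1],[0,0,-1.5],[0,0,-2],[0,0,-2.3]],"turn":[0,0,0,0,0]}'
python3 -m crank '{"travel":[[0,-0.3,0],[0,-0.3,0],[0,-0.3,0]],"turn":[0,0,0]}'
python3 - <<'E'
from h import *
import pickle
c=read_camera("wrist"); pickle.dump(c,open("w2.pkl","wb"))
P=[proj(c,[*p,.02]) for p in((.6019,-.0682),(.5925,-.1558),(.4445,-.1375),(.4558,-.05))]; print(np.round(P,1).tolist())
u,v=proj(c,[.4985,-.1,.115]).astype(int); x,y=u-35,v-35; print("crop",x,y, "collar",proj(c,[.608,.19,.046]))
b=cv2.resize(cv2.convertScaleAbs(c["image"][y:y+70,x:x+70],alpha=2.),(490,490),interpolation=cv2.INTER_CUBIC)
p=np.zeros((490,800,3),np.uint8); p[:,:490]=b; p[:232,490:]=cv2.resize(c["image"],(310,232)); save("f.png",p)
E
```

```text
clock: 7.03
tcp_pos: [0.4962, -0.0986, 0.0771]
orientation: [-0.0, 0.749, 0.662, 0.0]
wrist_force: [-0.5, -0.0, -0.1]
finger_gap: 0.0773
clock: 7.45
tcp_pos: [0.497, -0.099, 0.1713]
orientation: [0.001, 0.749, 0.662, 0.001]
wrist_force: [1.2, 0.6, 0.1]
finger_gap: 0.0851
clock: 7.7
tcp_pos: [0.484, -0.0972, 0.1692]
orientation: [-0.0, 0.749, 0.662, -0.0]
wrist_force: [-0.1, -0.4, -0.1]
finger_gap: 0.0851
[[368.4, 136.1], [361.3, 217.1], [226.2, 217.1], [224.1, 136.0]]
crop 242 172 collar [ 384.48813339 -239.31725554]
```

View pics/f.png

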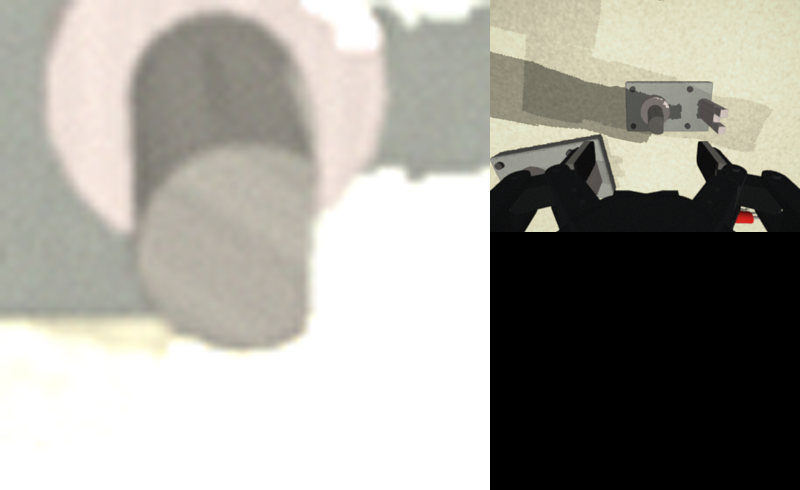

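Run:
```python
from stand import *
import pickle
c=pickle.load(open("w2.pkl","rb"))
X=plate(c,[[368.4,136.1],[361.3,217.1],[226.2,217.1],[224.1,136]])
f=(X[0]+X[1])/2; n=(X[2]+X[3])/2; u=(f-n)/np.linalg.norm(f-n)
print("yaw",np.arctan2(u[1],u[0]),"axis",X.mean(0)-25*u)
# flat edge subpixel: strongest horizontal gradient per row on right of the spindle top
g=c["image"].astype(float).sum(2); P=[]
for v in range(172+25,172+47):
    row=np.diff(g[v,278:296]); k=np.argmax(abs(row)); P.append((278+k+.5,v))
P=np.array(P); print(P[:,0])
w=np.array([onplane(c,*p,.115)[:2] for p in P])*1000
f=cv2.fitLine(w.astype(np.float32),cv2.DIST_HUBER,0,.01,.01).ravel(); d=f[:2]*np.sign(f[1]); print("flat normal yaw",np.arctan2(d[1],d[0])-np.pi/2, f[2:])
```

```text
0 30 edge dir 82.95 [ 595.6 -118.7]
1 111 edge dir -7.13 [ 521.2 -146.9]
2 72 edge dir 82.66 [449.5 -93.4]
3 117 edge dir -7.07 [523.9 -57.4]
corners mm [[601.9000244140625, -67.0999984741211], [591.0, -155.60000610351562], [443.79998779296875, -137.1999969482422], [455.20001220703125, -48.900001525878906]] sides [np.float32(147.9), np.float32(89.2), np.float32(148.3), np.float32(89.0)]
yaw -0.12386463 axis [498.1878   -99.114296]
[287.5 292.5 291.5 290.5 290.5 287.5 287.5 287.5 286.5 286.5 286.5 286.5
 286.5 286.5 286.5 286.5 286.5 286.5 286.5 286.5 286.5 285.5]
flat normal yaw -0.16240287 [ 505.67712 -100.90314]
```

Both views give stand yaw -0.124, and the flat now faces the rest. Its edge is only pixel-resolved here, but the grip set it to about -0.125. Next is the collar, with tool yaw near π so that joint 6 stays in range.

```bash
python3 -m crank '{"travel":[[0.75,0.22,0],[1.5,0.44,0],[2.25,0.66,0],[3,0.88,0],[3.75,1.09,0]],"turn":[-0.12,-0.24,-0.36,-0.48,-0.6]}' 85 > /dev/null
python3 -m crank '{"travel":[[0.5,0.6,0],[1,1.2,0],[1.5,1.8,0],[2,2.4,0],[2.48,3.02,0]],"turn":[-0.12,-0.24,-0.36,-0.48,-0.6]}' > /dev/null
python3 -m crank '{"travel":[[0,0,0.1],[0,0,0.3],[0,0,0.5],[0,0,0.7],[0,0,0.7]],"turn":[-0.12,-0.24,-0.36,-0.48,-0.496]}' > /dev/null
python3 -m crank '{"travel":[[0,0,0],[0,0,0]],"turn":[0,0]}' > /dev/null
python3 st.py 0.608 0.19
python3 - <<'E'
from h import *
import pickle
c=read_camera("wrist"); pickle.dump(c,open("w3.pkl","wb"))
u,v=proj(c,[.608,.19,.046]).astype(int);print(u,v); x,y=max(u-60,0),max(v-60,0); print("crop",x,y)
b=cv2.resize(cv2.convertScaleAbs(c["image"][y:y+120,x:x+120],alpha=1.6),(600,600),interpolation=cv2.INTER_CUBIC)
p=np.zeros((600,800,3),np.uint8); p[:,:600]=b; p[:150,600:]=cv2.resize(c["image"],(200,150)); save("g.png",p)
E
```

```text
t 9.17 tcp [0.608  0.1897 0.1411] psi 3.1404 q [ 0.18  0.47  0.06  1.16 -0.    0.18] F [-0.1 -0.4  0.4] T [ 0.02 -0.03 -0.01] gap 0.0854
units to target x,y -0.0 0.008
258 191
crop 198 131
```

View pics/g.png

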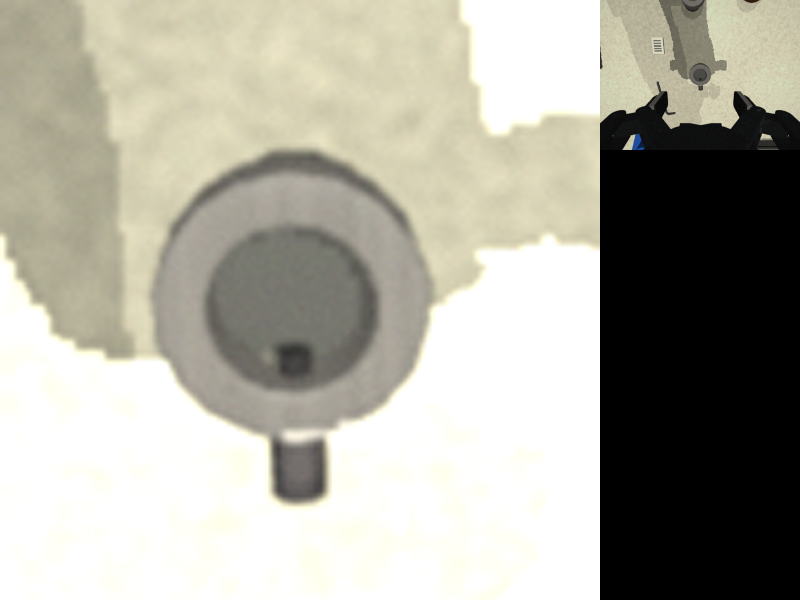

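Run:
```python
from h import *
import pickle
c=pickle.load(open("w3.pkl","rb"))
q=lambda p,z:onplane(c,p[0]/5-.4+198,p[1]/5-.4+131,z)[:2]*1000
o=np.array([q(p,.046) for p in((153,303),(432,303),(292,168),(292,437))]); print("outer",o.round(1).tolist()); ce=(o[0]+o[1])/2; ce2=(o[2]+o[3])/2; C=np.array([ce2[0],ce[1]]);print(C)
i=np.array([q(p,.046) for p in((206,308),(378,308),(292,226),(292,391))]); print("bore c",(i[2]+i[3])/2,(i[0]+i[1])/2, np.linalg.norm(i[0]-i[1]))
h=q((299,490),.036); ht=q((299,470),.0415); n=q((294,362),.036)
for nm,p in(("headend",h),("head",ht),("inner",n)):
    d=p-C; print(nm,p,np.arctan2(d[1],d[0]),np.linalg.norm(d))
d=h-n; print("head-inner",np.arctan2(d[1],d[0]),np.linalg.norm(d))
```

```text
outer [[607.5, 163.9], [607.6, 212.8], [583.6, 188.3], [632.6, 188.2]]
[608.10108523 188.31857387]
bore c [608.79463551 188.23047071] [608.46171535 188.23034889] 30.162769012199096
headend [647.12741141 189.41919353] 0.02819450661308972 39.04184291706728
head [640.79957944 189.42712161] 0.03388912417816694 32.71727985868265
inner [621.65696786 188.51939904] 0.014813530415506967 13.557370122860972
head-inner 0.035312320362476536 25.486332110978385
```

```bash
python3 -m crank '{"travel":[[-0.01,-0.035,0.6],[-0.01,-0.035,1.3],[-0.01,-0.035,2],[-0.01,-0.035,2.6],[-0.01,-0.035,3.0]],"turn":[-0.03,-0.03,-0.03,-0.03,-0.03]}'
python3 -m crank '{"travel":[[0,0,0.1],[0,0,0.17],[0,0,0.17],[0,0,0.17]],"turn":[0,0,0,0]}'
python3 st.py 0.6083 0.1883
python3 -m crank '{"travel":[[0,0,0],[0,0,0],[0,0,0],[0,0,0],[0,0,0]],"turn":[0,0,0,0,0]}' 30 40
python3 -m crank '{"travel":[[0,0,0],[0,0,0],[0,0,0],[0,0,0],[0,0,0]],"turn":[0,0,0,0,0]}'
python3 st.py 0.6083 0.1883
```

```text
clock: 9.63
tcp_pos: [0.6074, 0.1879, 0.0193]
orientation: [-0.001, -0.015, 1.0, -0.0]
wrist_force: [-0.2, 0.8, -0.3]
finger_gap: 0.0847
clock: 9.97
tcp_pos: [0.6095, 0.1884, 0.016]
orientation: [0.001, -0.016, 1.0, 0.0]
wrist_force: [0.2, 0.6, -0.9]
finger_gap: 0.0849
t 9.97 tcp [0.6095 0.1884 0.016 ] psi -3.1104 q [ 0.17  0.57 -0.11  0.89 -0.    0.14] F [ 0.2  0.6 -0.9] T [-0.03  0.02 -0.01] gap 0.0849
units to target x,y 0.03 -0.002
clock: 10.38
tcp_pos: [0.609, 0.1884, 0.0156]
orientation: [0.001, -0.016, 1.0, 0.0]
wrist_force: [-0.6, 0.5, 5.5]
finger_gap: 0.0494
clock: 10.8
tcp_pos: [0.609, 0.1884, 0.0156]
orientation: [0.001, -0.016, 1.0, 0.0]
wrist_force: [-0.0, 0.4, 5.7]
finger_gap: 0.0492
t 10.8 tcp [0.609  0.1884 0.0156] psi -3.1099 q [ 0.17  0.57 -0.11  0.89  0.    0.14] F [-0.   0.4  5.7] T [0.06 0.16 0.01] gap 0.0492
units to target x,y 0.017 -0.003
```

```bash
python3 -m crank '{"travel":[[0,0,-0.2],[0,0,-0.8],[0,0,-1.6],[0,0,-2.4],[0,0,-3.2]],"turn":[0,0,0,0,0]}'
python3 -m crank '{"travel":[[0,0,-0.5],[0,0,-0.65],[0,0,-0.65],[0,0,-0.65]],"turn":[0,0,0,0]}'
python3 st.py
python3 - <<'E'
from h import *
import pickle
c=read_camera("wrist"); pickle.dump(c,open("w4.pkl","wb")); s=get_state()["tcp_pos"]
u,v=proj(c,[s[0],s[1],s[2]+.03]).astype(int);print(u,v); x,y=u-75,v-75; print("crop",x,y)
b=cv2.resize(cv2.convertScaleAbs(c["image"][y:y+150,x:x+150],alpha=1.8),(600,600),interpolation=cv2.INTER_CUBIC)
save("h.png",b)
E
```

```text
clock: 11.22
tcp_pos: [0.6074, 0.1881, 0.1434]
orientation: [-0.001, -0.016, 1.0, -0.0]
wrist_force: [0.7, -0.0, -0.9]
finger_gap: 0.049
clock: 11.55
tcp_pos: [0.6077, 0.1882, 0.1673]
orientation: [-0.001, -0.016, 1.0, -0.0]
wrist_force: [0.1, 0.3, -2.0]
finger_gap: 0.0493
t 11.55 tcp [0.6077 0.1882 0.1673] psi -3.1099 q [ 0.17  0.46  0.1   1.22 -0.    0.14] F [ 0.1  0.3 -2. ] T [0.06 0.04 0.01] gap 0.0493
257 264
crop 182 189
```

View pics/h.png

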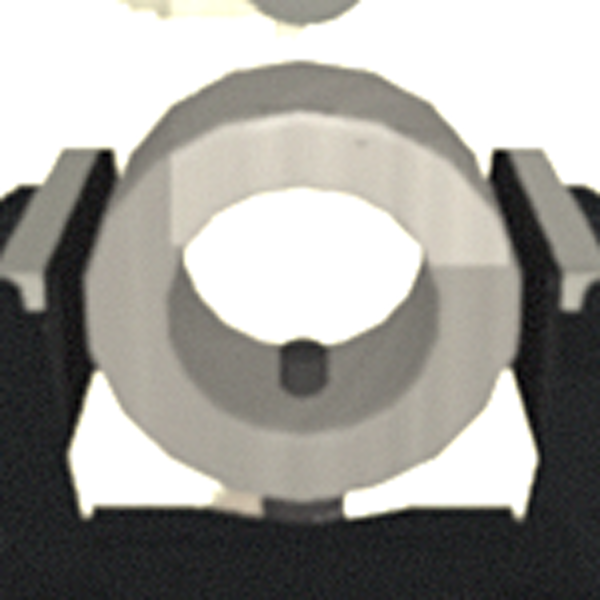

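Run:
```python
from h import *
import pickle
c=pickle.load(open("w4.pkl","rb")); s=np.array([.6077,.1882,.1673])
q=lambda p,z:(onplane(c,p[0]/4-.375+182,p[1]/4-.375+189,s[2]+z)[:2]-s[:2])*1000
for z in(.0304,.0274):
  o=[q(p,z) for p in((85,285),(521,285),(302,112),(302,498))]; i=[q(p,z) for p in((167,300),(439,300),(302,187),(302,431))]
  print(z,"outer x",o[2][0],o[3][0],"y",o[0][1],o[1][1],"bore x",i[2][0],i[3][0],"y",i[0][1],i[1][1])
C=np.array([(i[2][0]+i[3][0])/2,(o[0][1]+o[1][1])/2])
for p in((303,345),(303,390)): print("inner pt",q(p,.0204+.003))
print("head", q((303,510),.026))
```

```text
0.0304 outer x -24.262895612211732 23.943794662448113 y -24.54089520775596 23.799402618319892 bore x -15.63338340735676 14.856481366079088 y -15.44557036364358 14.829489538932428
0.0274 outer x -23.13044715079682 26.361301151066606 y -25.133774372222835 24.495143091602028 bore x -14.27089584003105 17.031745028428524 y -15.795993135971575 15.286116753446738
inner pt [8.03800012 0.0100582 ]
inner pt [14.19152952  0.20649631]
head [29.2134976   0.68771795]
```

The collar sits centred in the jaws within 0.5 mm, and the screw lies along the tool's -x (yaw 0.03). Next I'll carry it to just above the spindle.

```bash
python3 -m crank '{"travel":[[0.2,-0.5,0],[0.5,-1.2,0],[0.83,-2,0],[1.16,-2.8,0],[1.48,-3.56,0]],"turn":[0.04,0.08,0.12,0.156,0.156]}' > /dev/null
python3 -m crank '{"travel":[[0.2,-0.8,0],[0.4,-1.6,0],[0.6,-2.4,0],[0.8,-3.2,0],[0.909,-3.744,0]],"turn":[0,0,0,0,0]}' > /dev/null
python3 -m crank '{"travel":[[0,0,0],[0,0,0],[0,0,0]],"turn":[0,0,0]}' > /dev/null
python3 st.py 0.4985 -0.0998
python3 - <<'E'
from h import *
import pickle
c=read_camera("wrist"); pickle.dump(c,open("w5.pkl","wb")); s=get_state()["tcp_pos"]
u,v=proj(c,[s[0],s[1],s[2]+.03]).astype(int);print(u,v); x,y=u-75,v-90; print("crop",x,y, proj(c,[.4985,-.1,.115]))
b=cv2.resize(cv2.convertScaleAbs(c["image"][y:y+150,x:x+150],alpha=1.8),(600,600),interpolation=cv2.INTER_CUBIC)
save("i.png",b)
E
```

```text
t 12.68 tcp [ 0.4982 -0.0995  0.167 ] psi 3.0169 q [-0.36  0.22 -0.24  1.11  0.   -0.23] F [-0.3  0.3 -2.1] T [-0.02 -0.02 -0.03] gap 0.0495
units to target x,y -0.009 -0.007
258 267
crop 183 177 [256.96252623 208.26129691]
```

View pics/i.png

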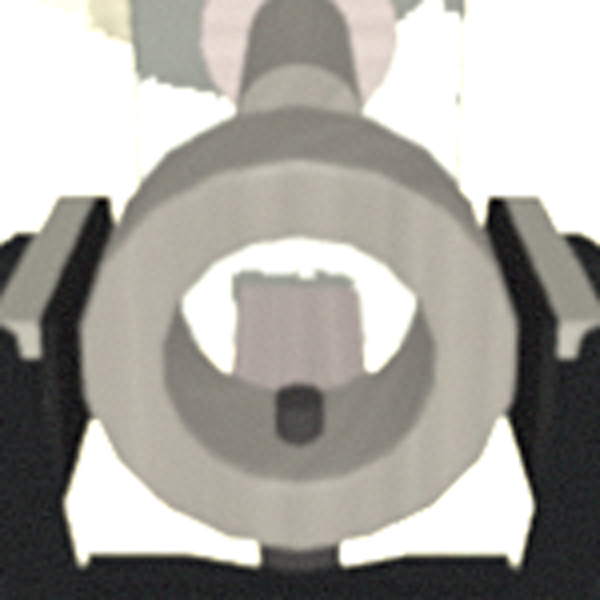

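The post and spindle are centred in the bore's columns (about 300 px against 299). Descending with force checks.

```bash
python3 -m crank '{"travel":[[-0.01,-0.007,0.3],[-0.01,-0.007,0.7],[-0.01,-0.007,1.1],[-0.01,-0.007,1.3],[-0.01,-0.007,1.3]],"turn":[0,0,0,0,0]}' > /dev/null
python3 -m crank '{"travel":[[0,0,0.1],[0,0,0.2],[0,0,0.3],[0,0,0.4],[0,0,0.45]],"turn":[0,0,0,0,0]}'; python3 st.py
```

```text
clock: 13.57
tcp_pos: [0.4993, -0.1004, 0.0982]
orientation: [0.0, 0.062, 0.998, -0.0]
wrist_force: [-0.1, -0.1, -2.7]
finger_gap: 0.0496
t 13.57 tcp [ 0.4993 -0.1004  0.0982] psi 3.0172 q [-0.36  0.27 -0.35  0.95 -0.   -0.23] F [-0.1 -0.1 -2.7] T [ 0.03 -0.   -0.02] gap 0.0496
```

```bash
python3 -m crank '{"travel":[[0,0,0.15],[0,0,0.3],[0,0,0.45],[0,0,0.6],[0,0,0.65]],"turn":[0,0,0,0,0]}'
python3 -m crank '{"travel":[[0,0,0],[0,0,0],[0,0,0]],"turn":[0,0,0]}';python3 st.py
python3 - <<'E'
from h import *
import pickle
C={n:read_camera(n) for n in("scene","side","wrist")}; pickle.dump(C,open("c6.pkl","wb"))
T=[]
for n in("scene","side"):
    u,v=proj(C[n],[.51,-.1,.085]).astype(int); x,y=u-25,v-25; print(n,x,y)
    T.append(cv2.resize(cv2.convertScaleAbs(C[n]["image"][y:y+50,x:x+50],alpha=1.7),(400,400),interpolation=cv2.INTER_CUBIC))
save("j.png",np.hstack(T))
E
```

```text
clock: 13.98
tcp_pos: [0.4986, -0.1001, 0.0712]
orientation: [-0.001, 0.062, 0.998, 0.0]
wrist_force: [-0.7, 0.6, -2.2]
finger_gap: 0.0493
clock: 14.23
tcp_pos: [0.4995, -0.1005, 0.0727]
orientation: [0.0, 0.062, 0.998, -0.0]
wrist_force: [0.0, 0.4, -2.2]
finger_gap: 0.0496
t 14.23 tcp [ 0.4995 -0.1005  0.0727] psi 3.0173 q [-0.36  0.29 -0.39  0.89 -0.   -0.23] F [ 0.   0.4 -2.2] T [ 0.   -0.01 -0.06] gap 0.0496
scene 233 172
side 230 176
```

View pics/j.png

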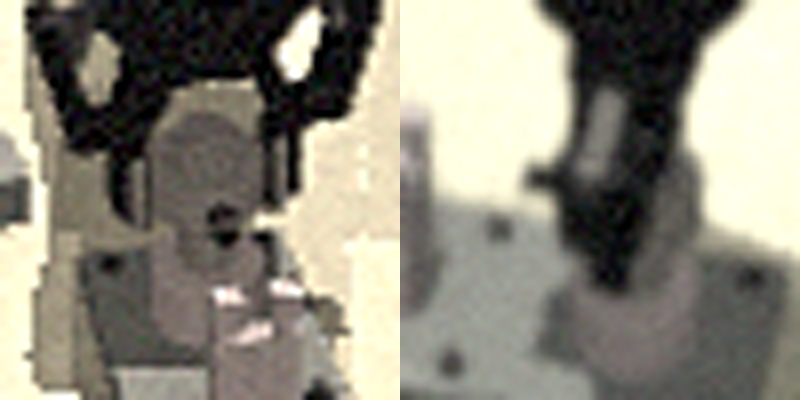

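The head is at crop scene (223,218) and side (140,178), facing the rest above the plate. I'll check its height, then draw back in small steps.

```bash
python3 - <<'E'
from h import *
import pickle
C=pickle.load(open("c6.pkl","rb")); g=lambda o,p:(p[0]/8-.44+o[0],p[1]/8-.44+o[1])
h=tri(C["scene"],g((233,172),(223,218)),C["side"],g((230,176),(140,178))); d=h[:2]-[.4985,-.1]; print(h,np.arctan2(d[1],d[0]),np.linalg.norm(d))
E
python3 -m crank '{"travel":[[0.01,0,0],[0.02,0,0.005],[0.03,0,0.005],[0.04,0,0.005],[0.05,0,0.005]],"turn":[0,0,0,0,0]}'
python3 -m crank '{"travel":[[0.01,0,0],[0.015,0,0],[0.02,0,0],[0.025,0,0],[0.025,0,0]],"turn":[0,0,0,0,0]}'; python3 st.py
```

```text
[ 0.53290893 -0.10295582  0.09641901] -0.0856923035581554 0.03453565218269454
clock: 14.8
tcp_pos: [0.4973, -0.1001, 0.0723]
orientation: [0.0, 0.062, 0.998, -0.0]
wrist_force: [-0.3, 0.1, -2.1]
finger_gap: 0.0494
clock: 15.22
tcp_pos: [0.4963, -0.1, 0.0723]
orientation: [-0.0, 0.062, 0.998, -0.0]
wrist_force: [-0.7, 0.7, -1.2]
finger_gap: 0.0492
t 15.22 tcp [ 0.4963 -0.1     0.0723] psi 3.0173 q [-0.36  0.29 -0.4   0.88 -0.   -0.23] F [-0.7  0.7 -1.2] T [ 0.02  0.01 -0.  ] gap 0.0492
```

```bash
python3 -m crank '{"travel":[[0.008,0,0],[0.016,0,0],[0.016,0,0]],"turn":[0,0,0]}';  python3 -m crank '{"travel":[[0.008,0,0],[0.016,0,0],[0.016,0,0]],"turn":[0,0,0]}'; python3 -m crank '{"travel":[[0.008,0,0],[0.016,0,0],[0.016,0,0]],"turn":[0,0,0]}'; python3 st.py
```

```text
clock: 15.47
tcp_pos: [0.4956, -0.0999, 0.0723]
orientation: [-0.0, 0.062, 0.998, -0.0]
wrist_force: [0.0, 0.0, -1.4]
finger_gap: 0.0492
clock: 15.72
tcp_pos: [0.495, -0.0998, 0.0723]
orientation: [0.0, 0.062, 0.998, -0.0]
wrist_force: [-1.0, -0.1, -1.8]
finger_gap: 0.0494
clock: 15.97
tcp_pos: [0.495, -0.0999, 0.0724]
orientation: [0.001, 0.062, 0.998, -0.0]
wrist_force: [2.1, -0.2, -2.5]
finger_gap: 0.0492
t 15.97 tcp [ 0.495  -0.0999  0.0724] psi 3.0174 q [-0.36  0.29 -0.4   0.88  0.   -0.23] F [ 2.1 -0.2 -2.5] T [ 0.03 -0.39 -0.  ] gap 0.0492
```

Contact: +2 N in x, with the TCP stopped about 3.3 mm back from centre. A touch more gives a steady light press.

```bash
python3 -m crank '{"travel":[[0.007,0,0],[0.014,0,0],[0.014,0,0],[0.014,0,0],[0.014,0,0]],"turn":[0,0,0,0,0]}'; python3 -m crank '{"travel":[[0,0,0],[0,0,0],[0,0,0],[0,0,0],[0,0,0]],"turn":[0,0,0,0,0]}';python3 st.py
python3 - <<'E'
from h import *
import pickle
C={n:read_camera(n) for n in("scene","side","wrist")}; pickle.dump(C,open("c7.pkl","wb"))
s=get_state()["tcp_pos"]; c=C["wrist"]
u,v=proj(c,[s[0],s[1],s[2]+.03]).astype(int); x,y=u-60,v-75; print("crop",x,y)
a=cv2.resize(cv2.convertScaleAbs(c["image"][y:y+120,x:x+80+40],alpha=1.8),(480,480),interpolation=cv2.INTER_CUBIC)
c=C["scene"]; u,v=proj(c,[.51,-.1,.085]).astype(int); x,y=u-20,v-30; print(x,y)
b=cv2.resize(cv2.convertScaleAbs(c["image"][y:y+60,x:x+40],alpha=1.8),(320,480),interpolation=cv2.INTER_CUBIC)
save("k.png",np.hstack([a,b]))
for p in((.5,-.1,.0927),): print(proj(c,p))
E
```

```text
clock: 16.38
tcp_pos: [0.4949, -0.0999, 0.0725]
orientation: [0.001, 0.062, 0.998, -0.0]
wrist_force: [5.1, 0.6, -4.6]
finger_gap: 0.0496
clock: 16.8
tcp_pos: [0.4949, -0.0999, 0.0725]
orientation: [0.001, 0.062, 0.998, -0.0]
wrist_force: [5.1, -0.8, -5.1]
finger_gap: 0.0493
t 16.8 tcp [ 0.4949 -0.0999  0.0725] psi 3.0174 q [-0.36  0.29 -0.4   0.88  0.   -0.23] F [ 5.1 -0.8 -5.1] T [ 0.01 -0.94  0.04] gap 0.0493
crop 197 192
238 167
[257.85620401 193.54645998]
```

View pics/k.png

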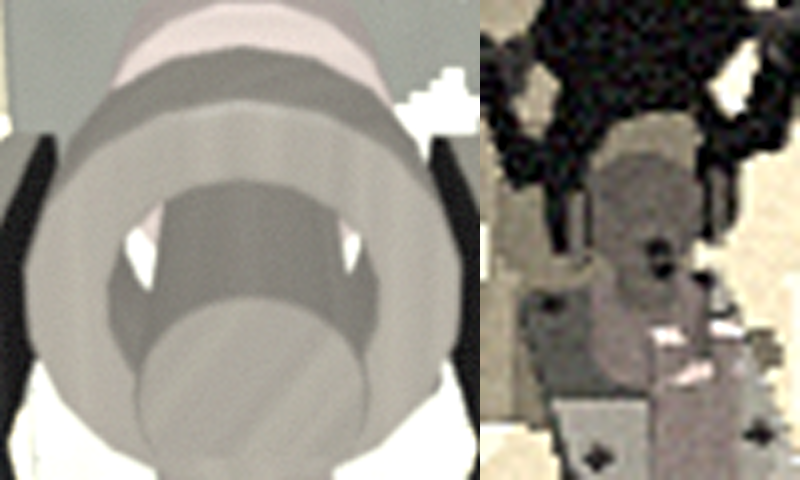

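Run:
```python
from h import *
import pickle
c=pickle.load(open("c7.pkl","rb"))["wrist"]
b=cv2.resize(cv2.convertScaleAbs(c["image"][255:330,212:312],alpha=1.5),(800,600),interpolation=cv2.INTER_CUBIC); save("l.png",b)
# predicted chord ends on the top face for flat normal yaw in candidates
for yaw in(-.06,-.124,-.19):
    n=np.array([np.cos(yaw),np.sin(yaw)]);t=np.array([-n[1],n[0]]); o=np.array([.498,-.0999])
    print(yaw,[((proj(c,[*(o+.007*n+s*.00975*t),.115])-[212,255]+.44)*8).round(0).tolist() for s in(-1,1)], ((proj(c,[*(o-.012*n),.115])-[212,255]+.44)*8).round(0))
```

```text
-0.06 [[198.0, 413.0], [573.0, 392.0]] [362.  76.]
-0.124 [[189.0, 403.0], [564.0, 403.0]] [377.  76.]
-0.19 [[180.0, 392.0], [555.0, 413.0]] [393.  76.]
```

View pics/l.png

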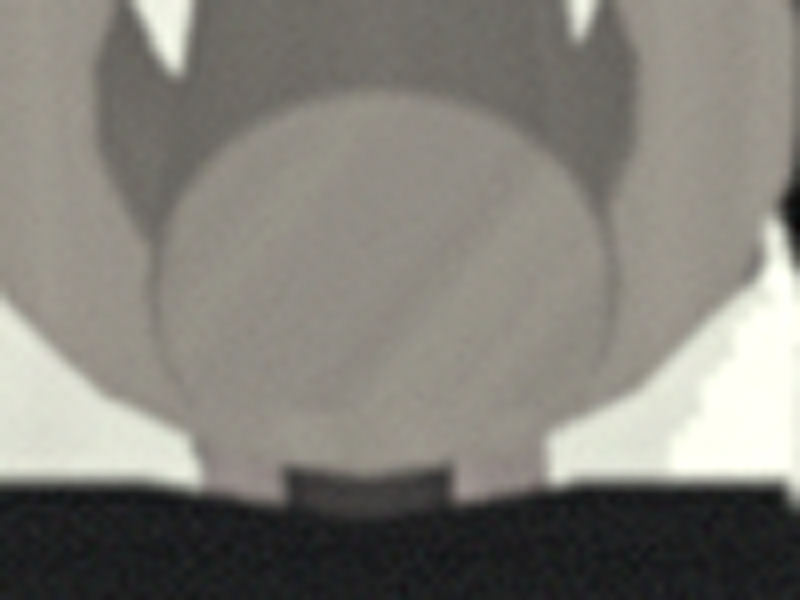

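Run:
```python
from h import *
import pickle
c=pickle.load(open("c7.pkl","rb"))["wrist"]
g=cv2.cvtColor(c["image"],cv2.COLOR_RGB2GRAY).astype(float)
for a,b in((240,248),(248,256),(256,264),(264,272),(272,278)): print(a,b,g[300:312,a:b].mean(1).round(1))
f=lambda p:onplane(c,p[0]/8-.44+212,p[1]/8-.44+255,p[2])[:2].round(4)
print("spindle L,R",f((155,300,.115)),f((615,300,.115)),"bore L,R",f((97,85,.1029)),f((636,85,.1029)),"head",f((287,480,.095)),f((453,480,.095)))
```

```text
240 248 [93.  93.6 93.6 94.  94.  94.4 95.4 96.1 96.6 96.8 96.4 94.6]
248 256 [93.4 93.1 92.4 92.9 92.2 92.2 95.4 98.6 98.5 98.8 98.8 98.6]
256 264 [95.  95.8 96.4 97.2 96.9 97.2 97.6 98.  98.1 98.  97.6 98.4]
264 272 [96.6 96.9 96.4 97.  96.6 96.6 97.9 97.1 97.5 98.4 98.  96.8]
272 278 [97.  96.  95.8 94.3 94.8 93.7 95.8 97.  97.5 96.2 95.5 93.7]
spindle L,R [ 0.4974 -0.1113] [ 0.5003 -0.0879] bore L,R [ 0.4917 -0.1148] [ 0.4954 -0.085 ] head [ 0.5252 -0.1089] [ 0.5265 -0.0985]
```

The chord edge sits on the same row at both ends, so the flat is square to the rest. The bore sits about 0.9 mm off sideways. I'll back off slightly, recentre and press again.

```bash
python3 -m crank '{"travel":[[-0.03,0,0],[-0.03,0.01,0],[-0.03,0.02,0],[-0.02,0.02,0],[-0.01,0.02,0]],"turn":[0,0,0,0,0]}'; python3 -m crank '{"travel":[[0.005,0,0],[0.01,0,0],[0.01,0,0],[0.01,0,0],[0.01,0,0]],"turn":[0,0,0,0,0]}'; python3 -m crank '{"travel":[[0,0,0],[0,0,0],[0,0,0],[0,0,0],[0,0,0]],"turn":[0,0,0,0,0]}';python3 st.py
python3 - <<'E'
from h import *
c=read_camera("wrist"); g=cv2.cvtColor(c["image"],cv2.COLOR_RGB2GRAY).astype(float)
for a,b in((240,248),(248,256),(264,272),(272,278)): print(a,b,g[300:312,a:b].mean(1).round(1))
E
```

```text
clock: 17.37
tcp_pos: [0.495, -0.0992, 0.0725]
orientation: [0.001, 0.062, 0.998, -0.0]
wrist_force: [4.3, -1.7, -4.2]
finger_gap: 0.0493
clock: 17.78
tcp_pos: [0.4949, -0.0992, 0.0725]
orientation: [0.001, 0.062, 0.998, -0.0]
wrist_force: [4.1, -1.9, -3.8]
finger_gap: 0.0493
clock: 18.2
tcp_pos: [0.495, -0.0992, 0.0725]
orientation: [0.001, 0.062, 0.998, -0.0]
wrist_force: [4.6, -1.2, -5.2]
finger_gap: 0.0494
t 18.2 tcp [ 0.495  -0.0992  0.0725] psi 3.0173 q [-0.36  0.29 -0.4   0.88  0.   -0.23] F [ 4.6 -1.2 -5.2] T [-0.25 -0.93 -0.02] gap 0.0494
240 248 [93.9 94.  93.2 93.5 94.  93.6 95.8 96.9 96.6 96.8 96.  94.8]
248 256 [92.8 92.9 93.  92.8 93.1 93.4 96.2 98.  98.6 98.9 98.9 98.6]
264 272 [96.1 96.8 96.2 96.8 96.6 96.8 97.  97.9 97.8 97.9 97.8 97.2]
272 278 [96.2 95.7 94.5 93.3 92.8 93.2 95.5 96.7 97.5 96.8 95.7 93.5]
```

The press is steady at about 4.6 N. The flat is still square (edge at row 306 on both sides) and the height is 0.0725 + 0.0204 = 0.093. Handing in.

```bash
python3 -c "
from workcell import *
print(hand_in())"
```

```text
the job is handed in; nothing more can be done
None
```

I handed the job in at about 18 s with the collar held on the spindle, its screw pressing the flat at about 4.6 N. The hand-in gives no verdict.

- **Spindle:** I gripped the spindle of the small grey stand across its flat and turned it about 1.19 rad. The final tool angle put the flat at yaw -0.125, against -0.124 for the stand. In the last wrist picture the flat's edge is on the same pixel row at both ends, so it is square to about 0.03 rad.
- **Collar:** I took the collar with the screw from its pad and lowered it over the spindle with the head towards the key rest. It went on without contact, and I then drew it back until the screw met the flat.
- **Force and position:** Contact came about 3.5 mm back, close to the 3 mm expected. I then recentred the collar sideways by about 0.8 mm and pressed again.
- **Height:** From the lift, the screw is at about 92.9 mm, for 92.5 mm wanted.
- **Left alone:** I did not touch anything else.

**Checks that disagreed:**
- A rough two-camera fix of the screw head gave 96.4 mm for the height. I put this down to pixel blur and trusted the offset measured when I picked the collar up.
- An early single-edge reading of the flat, limited by pixel size, gave -0.16 rad. The later edge check did not bear it out.
- The sideways centring after the last shift was not measured again.

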